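Run a fingertip along the relay row and seat the loose relays

ROBOT

A 6-joint arm with a two-finger parallel gripper is mounted at the origin on the work surface. World frame = base frame: x ahead of the robot, y to its left, z up, the work surface at z = 0. Lengths are in m, angles in rad, forces in N, time in s.
With the tool pointing down it reaches from about 0.35 to 0.775 m from the base axis. Payload 7.3 kg.
Tool frame: the origin (TCP) lies between the finger pads; the fingertips stand 14 mm ahead of it and the grasp point (between the pads) lies 5 mm behind it; z points along the fingers, y is the direction in which the jaws open and shut (so a half turn about z gives the same grasp; the last joint's range is limited). The gripper opens to 92 mm and grips with 3 to 60 N. Pads are 19 mm wide; open, the fingers measure 130 mm over their backs; the gripper's body (75 mm by 190 mm) begins 47 mm behind the grasp point.
Start: joints at [-1.421, 0.342, 1.524, -0, 1.275, -0.146], TCP at [0.153, -0.502, 0.241] pointing down, gripper open.
Joint ranges: [-2.53, 2.53], [-0.77, 2.02], [0.04, 2.7], [-1, 4.14], [0.28, 2.66], [-3.11, 3.11]. Speed limits (rad/s): [2.57, 2.57, 3.14, 3.14, 3.14, 3.14].

INTERFACE

Orientations are given as [roll, pitch, yaw] about the fixed x, y, z axes, in that order (R = Rz(yaw) Ry(pitch) Rx(roll)).
In Python, from cell import robot gives the robot as it stands.
- The arm moves only by the shell command python3 -m creep 'ROWS' [FORCE]. ROWS is JSON, a list that holds one entry, the list of rows, each a list of 7 numbers: the shift along the tool's x, y, z in cm, then the turn, a rotation vector about the tool's x, y, z in degrees, then the gripper command: -1 is shut, 1 is fully open, values between are in proportion. In form: [[[tx, ty, tz, wx, wy, wz, gripper], ...]]. A call has 1 to 8 rows; each row is the pose to reach, as a shift and turn from the pose measured when the call began, along the tool's axes at that moment; what a row does not reach only later rows make up. A row lasts 1/10 s, in which the tool goes at most 50 mm and 8.59 degrees, less where a joint would pass 70% of its speed; a pose out of reach is approached as far as the arm can. A call with a gripper value outside its range is refused whole. The fingers move at their own pace and stop on an object; FORCE is the grip in N (left out, the last holds). Time passes only in rows, so rows that repeat a pose let the fingers close. It gives the time, the measured TCP pose, the force and the opening at its end, in the units of the state.
- robot.observe(): the state, without advancing time (a new reading comes with each control period).
- robot.read_camera(name): name is "scene" or "top"; returns the picture (384x512x3 uint8, red, green, blue); there is no depth.
- robot.camera_params(name): a dict with "camera_matrix" (3x3 intrinsics, pixels), "R" (3x3) and "t" (3): a world point X has camera coordinates R X + t. Camera axes: x right, y down, z forward; pixel columns grow to the right and rows downward; lengths in m; the calibration is good to about 2 mm. A picture is of the moment at which its call begins. camera_params takes no time and is no camera call.
- robot.hand_in(): hands the job in, once; it reports no verdict.
Trained networks look in the newest picture that a camera, given by its name, has taken for a name from the list of things; names that differ only in an ending like _2 or _b are one class to them, and where a whole thing is asked for, a point or a joint stands for the part that bears it (a point fixed in the world has none). Each returns a list of dicts, best first, with "score" (0 to 1); they miss things now and then, are a little off and sometimes report something else, mostly with a low value. They report only what shows in the picture. A call takes as long as a camera call.
- robot.look_for(camera, label): "centre" ([x, y, z] in m, in the coordinates of the camera as it stood for that picture, good to about 4 mm: the middle of the surface that is visible of it).
- robot.masks_of(camera, label): "mask" (384x512 bool, what is visible of it).
The state is a dict: "time": time; "qpos": joint angles; "qvel": joint speeds; "joint_efforts": joint torques, N m; "tool_pos": TCP position; "tool_rot": TCP orientation; "contact_force": force on the tool from outside, world axes, zero at the start; "torque": the same for the moment, N m; "opening": finger opening in m.
Only numpy, scipy, OpenCV 4.12 (cv2) and the standard library are available. Lean on these libraries where they do the work, as an engineer would, in place of code of your own. Each camera call takes 0.05 s, during which the arm holds its last target.

TASK

The relays on the load-switching panel have worked loose on the way to the bench. With the fingers shut, run the fingertips along the tops of the four plug-in relays, from the power supply's end of the row to the terminal blocks' end, touching every relay in turn and gently pressing each one fully home in its socket; do not pull any relay up, and finish with the hand clear. Leave the spare relay, the screwdriver and the multimeter on the bench where they are.

Things in the scene. Friction and masses are not known exactly. Their poses are not given: they have to be found in the camera images.
- panel: Load-switching panel lying flat, fixed: white plate 5 mm thick, x -85 to +118 mm, y -150 to +150 mm, with a steel rail along y carrying four black relay sockets at x 0, y +57, +19, -19, -57 mm, upper faces 38 mm above the bench. Origin: on the bench under the middle of the row; z up. Beside the row: a slotted duct at x -64 mm, 46 mm high, and four finned resistors at x +80 mm, 22 mm high.
- supply_top (a point): Middle of the top of the grey power supply box (90 x 36 mm, 68 mm above the bench), the largest box on the rail, at the panel's y +102 mm: the row's starting end.
- terminals_top (a point): Middle of the top of the stack of six thin grey terminal blocks (44 x 38 mm, 48 mm above the bench) on the rail, at the panel's y -108 mm: the row's other end.
- relay1: The first (nearest the power supply) of four plug-in relays: clear case, black base, 28 mm (panel x) by 21.5 mm (panel y), 36 mm high, flat top; 38 mm apart. Origin: centre of its underside, panel x 0, y +57 mm. Home, the underside is 38 and the top 74 mm above the bench, stopped solid; it starts 0 to 7 mm higher. Only slides up and down, yields to about 4 N, stays where left, cracks above 40 N.
- relay2: The second of four plug-in relays: clear case, black base, 28 mm (panel x) by 21.5 mm (panel y), 36 mm high, flat top; 38 mm apart. Origin: centre of its underside, panel x 0, y +19 mm. Home, the underside is 38 and the top 74 mm above the bench, stopped solid; it starts 0 to 7 mm higher. Only slides up and down, yields to about 4 N, stays where left, cracks above 40 N.
- relay3: The third of four plug-in relays: clear case, black base, 28 mm (panel x) by 21.5 mm (panel y), 36 mm high, flat top; 38 mm apart. Origin: centre of its underside, panel x 0, y -19 mm. Home, the underside is 38 and the top 74 mm above the bench, stopped solid; it starts 0 to 7 mm higher. Only slides up and down, yields to about 4 N, stays where left, cracks above 40 N.
- relay4: The fourth (nearest the terminal blocks) of four plug-in relays: clear case, black base, 28 mm (panel x) by 21.5 mm (panel y), 36 mm high, flat top; 38 mm apart. Origin: centre of its underside, panel x 0, y -57 mm. Home, the underside is 38 and the top 74 mm above the bench, stopped solid; it starts 0 to 7 mm higher. Only slides up and down, yields to about 4 N, stays where left, cracks above 40 N.
- spare_relay: Spare relay of the same kind lying loose on the bench at the resistor side of the panel, 21.5 mm high. Origin: on the bench under its middle. To be left alone.
- screwdriver: Screwdriver 170 mm long lying loose on the bench beside the resistors. Origin: under its middle, x towards its tip. To be left alone.
- meter: Grey hand-held multimeter, 165 x 80 x 34 mm (its dial and display 43 mm), lying face up on the bench alongside the panel's wiring duct. Origin: on the bench under its middle. To be left alone.

How it is judged:
By the outcome, as a careful person would: the job done as asked, in the order asked, and still so for the second after the job is handed in, with the robot touching nothing.
It also fails if it takes over 38 s, if anything falls off the work surface, if the arm or the gripper's body presses on something with over 40 N, if the wrist force passes 120 N, or if a joint passes its speed limit or range.

## Working session

There is one attempt and no reset: what is moved stays moved. The work goes in short steps, Python scripts to look and compute and a shell command to move; the robot and the scene stay as the last step left them, time stands still between calls to the robot, and variables do not carry over. Pictures are saved under pics/ and viewed, and the job is handed in when it is done.

```bash
mkdir -p pics; ls
python3 - <<'E'
from cell import robot
import cv2, numpy as np
s=robot.observe()
print({k:np.round(v,3).tolist() for k,v in s.items()})
for c in ("scene","top"):
    im=robot.read_camera(c); cv2.imwrite(f"pics/{c}0.png",im[:,:,::-1])
    p=robot.camera_params(c); R=np.array(p["R"]);t=np.array(p["t"])
    print(c,np.round(p["camera_matrix"],1).tolist(),"campos",np.round(-R.T@t,3))
    for l in ("panel","supply_top","terminals_top","relay1"):
        for d in robot.look_for(c,l)[:5]:
            print(l,round(d["score"],2),np.round(R.T@(np.array(d["centre"])-t),4))
print(robot.observe()["time"])
E
```

```text
pics
{'time': 0.0, 'qpos': [-1.421, 0.343, 1.525, 0.0, 1.275, -0.146], 'qvel': [0.0, 0.001, 0.001, 0.001, -0.0, -0.0], 'joint_efforts': [-0.001, -43.125, -24.422, 0.072, 0.056, -0.0], 'tool_pos': [0.153, -0.502, 0.24], 'tool_rot': [-3.14, -0.0, 0.296], 'contact_force': [-0.258, 0.351, 0.243], 'torque': [0.002, 0.012, -0.012], 'opening': 0.092}
scene [[376.6, 0.0, 261.8], [0.0, 376.6, 191.6], [0.0, 0.0, 1.0]] campos [1.143 0.227 0.519]
panel 0.73 [0.6077 0.1563 0.0204]
terminals_top 0.86 [0.6145 0.1542 0.0217]
relay1 0.86 [0.6062 0.1808 0.0673]
relay1 0.85 [0.5593 0.1253 0.07  ]
relay1 0.75 [0.5862 0.1491 0.0673]
relay1 0.66 [0.5364 0.0959 0.0654]
top [[487.4, 0.0, 249.1], [0.0, 487.4, 179.8], [0.0, 0.0, 1.0]] campos [0.452 0.034 1.208]
panel 0.87 [0.5772 0.1224 0.0156]
supply_top 0.84 [0.5694 0.1244 0.011 ]
terminals_top 0.79 [0.571  0.1249 0.0119]
relay1 0.48 [0.5275 0.0952 0.0764]
relay1 0.46 [0.5817 0.1491 0.0769]
relay1 0.42 [0.6014 0.181  0.0771]
0.5
```

View pics/top0.png

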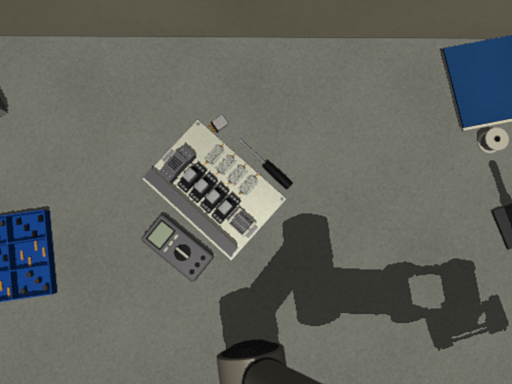

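View pics/scene0.png

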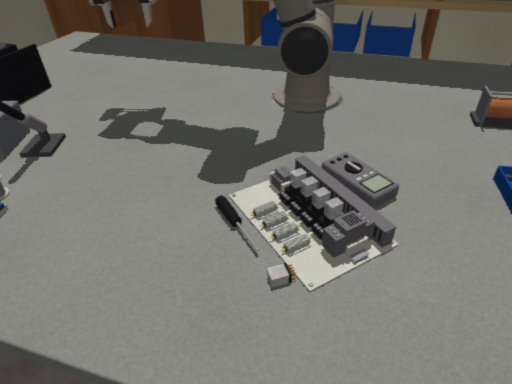

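Run:
```python
import cv2
a=cv2.imread("pics/top0.png")[110:270,130:300]; cv2.imwrite("pics/topc.png",cv2.resize(a,None,fx=3.7,fy=3.7,interpolation=cv2.INTER_CUBIC)[:600])
a=cv2.imread("pics/scene0.png")[150:290,210:400]; cv2.imwrite("pics/scenec.png",cv2.resize(a,None,fx=4,fy=4,interpolation=cv2.INTER_CUBIC))
```

```text
(no output)
```

View pics/topc.png

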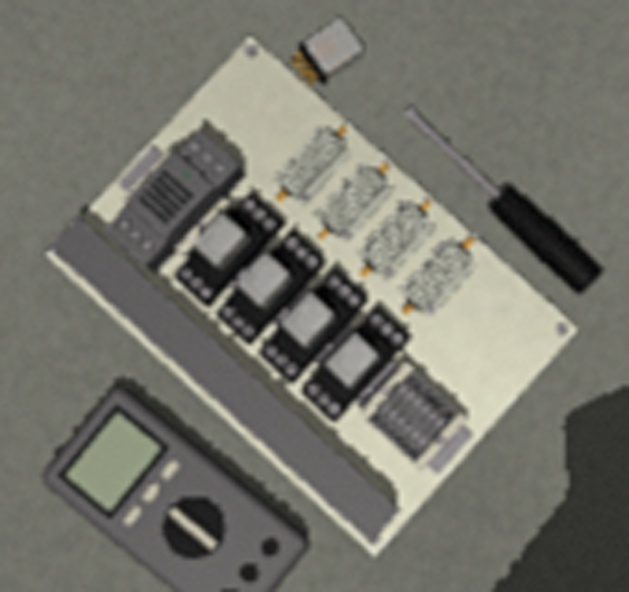

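View pics/scenec.png

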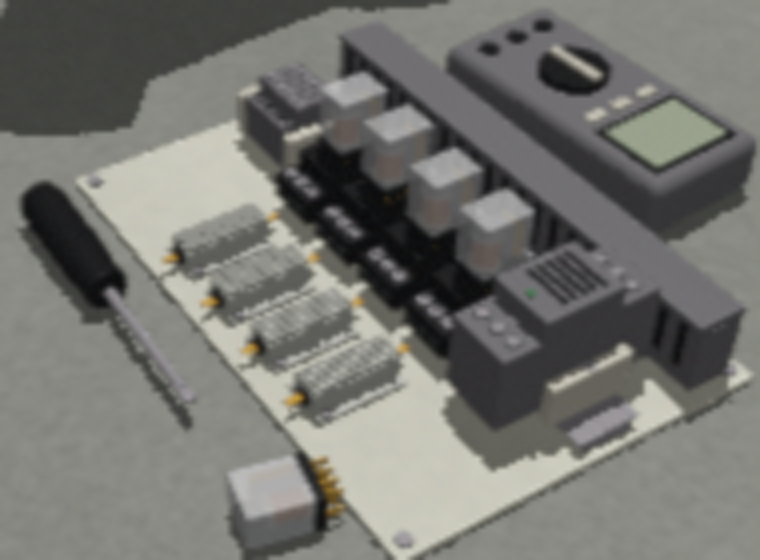

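```bash
cat > h.py <<'E'
import numpy as np
from scipy.optimize import least_squares
from cell import robot
def proj(c,X):
    p=robot.camera_params(c); Y=np.atleast_2d(X)@np.array(p["R"]).T+np.array(p["t"]); u=Y@np.array(p["camera_matrix"]).T
    return u[:,:2]/u[:,2:]
def P2W(v,pts):
    c,s=np.cos(v[2]),np.sin(v[2]); pts=np.atleast_2d(pts)
    return np.c_[v[0]+c*pts[:,0]-s*pts[:,1], v[1]+s*pts[:,0]+c*pts[:,1], pts[:,2]]
E
python3 - <<'E'
from h import *
import cv2
m={"top":[((.118,.15,.005),(250,37)),((.118,-.15,.005),(578,328)),((-.085,-.15,.005),(375,555)),((-.085,.15,.005),(47,253))],
"scene":[((.118,-.15,.005),(77,182)),((-.085,.15,.005),(750,375))]}
def px(c,q):
    q=np.array(q,float); return (q+.5)/3.7-.5+[130,110] if c=="top" else (q+.5)/4-.5+[210,150]
def res(v,cs=("top","scene")):
    return np.concatenate([(proj(c,P2W(v,[a for a,_ in m[c]]))-np.array([px(c,q) for _,q in m[c]])).ravel() for c in cs])
for cs in (("top",),("scene",),("top","scene")):
    r=least_squares(res,[.57,.13,-.7],args=(cs,)); print(cs,r.x.round(4),np.degrees(r.x[2]).round(2),r.fun.round(1))
v=r.x; np.save("v.npy",v)
for c,o,n in (("top",(130,110),3.7),("scene",(210,150),4)):
    im=cv2.imread(f"pics/{c}c.png")
    for y in (.057,.019,-.019,-.057):
        for z,col in ((.074,(0,0,255)),(.081,(0,255,0))):
            q=proj(c,P2W(v,[(a,y+b,z) for a,b in ((.014,.01075),(.014,-.01075),(-.014,-.01075),(-.014,.01075))]))
            q=((q+.5-o)*n-.5).round().astype(int); cv2.polylines(im,[q.reshape(-1,1,2)],True,col,1)
    cv2.imwrite(f"pics/{c}o.png",im)
for y in (.102,.057,.019,-.019,-.057,-.108): print(y,P2W(v,(0,y,.074)).round(4))
E
```

```text
('top',) [ 0.5664  0.1378 -0.7262] -41.61 [ 0.1 -0.6  0.4  0.  -0.   0.3 -0.4  0.2]
('scene',) [ 0.5661  0.1381 -0.7277] -41.69 [-0.8 -0.7  0.7  0.2]
('top', 'scene') [ 0.5663  0.1379 -0.7266] -41.63 [ 0.  -0.6  0.3  0.1 -0.1  0.4 -0.5  0.2 -1.  -0.6  0.6  0.2]
0.102 [[0.6341 0.2142 0.074 ]]
0.057 [[0.6042 0.1805 0.074 ]]
0.019 [[0.579  0.1521 0.074 ]]
-0.019 [[0.5537 0.1237 0.074 ]]
-0.057 [[0.5285 0.0953 0.074 ]]
-0.108 [[0.4946 0.0572 0.074 ]]
```

View pics/topo.png

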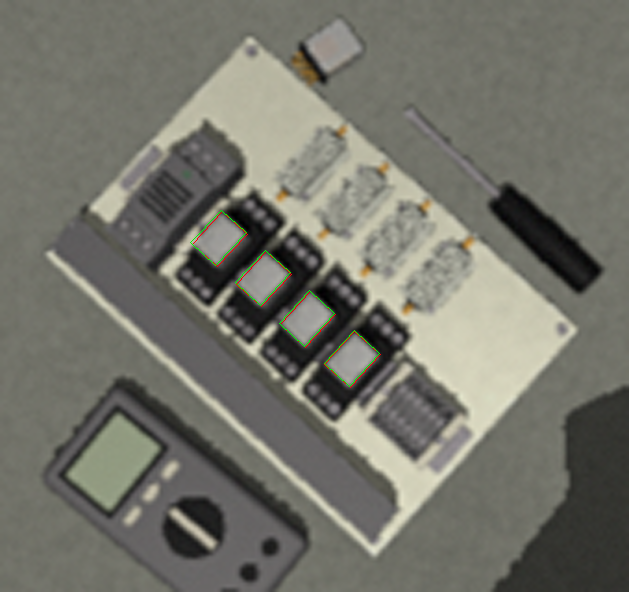

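View pics/sceneo.png

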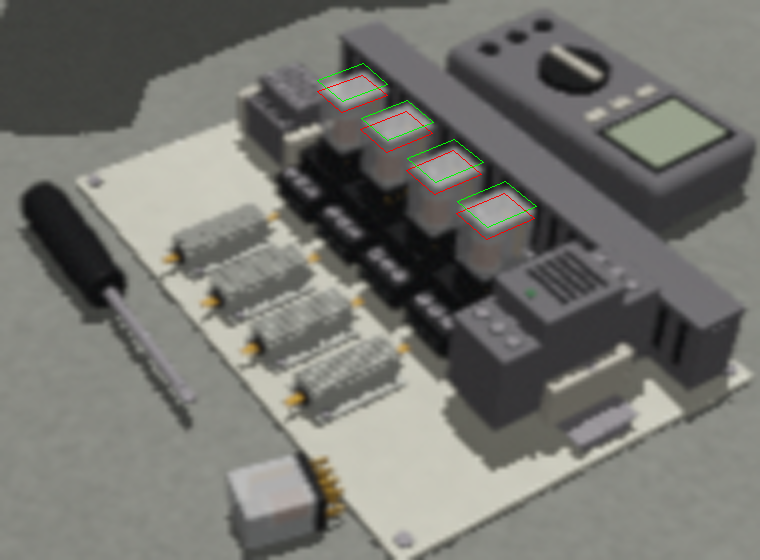

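```bash
cat > d.py <<'E'
import sys
from h import *
from scipy.spatial.transform import Rotation as Ro
v=np.load("v.npy")
def to(py,z,px=0.0,yaw=None):
    s=robot.observe(); R=Ro.from_euler("xyz",s["tool_rot"])
    w=P2W(v,(px,py,z))[0]; d=R.inv().apply(w-s["tool_pos"])*100
    T=Ro.from_euler("xyz",[np.pi,0,v[2]+np.pi/2])
    print("t",round(s["time"],2),"pos",np.round(s["tool_pos"],4),"F",np.round(s["contact_force"],1),"q",np.round(s["qpos"],2),"->cm",d.round(2),"deg",np.degrees((R.inv()*T).as_rotvec()).round(1),"open",s["opening"])
to(float(sys.argv[1]),float(sys.argv[2]))
E
python3 d.py .057 .16
```

```text
t 0.5 pos [ 0.1531 -0.5022  0.2407] F [-0.2 -0.2  0. ] q [-1.42  0.34  1.52 -0.    1.28 -0.15] ->cm [ 63.06 -52.15   8.07] deg [ -0.    0.  -31.4] open 0.09190002207286843
```

```bash
python3 -m creep '[[[3.5,-3,0,0,0,-4,-1],[7,-6,0,0,0,-8,-1],[10.5,-9,0,0,0,-12,-1],[14,-12,0,0,0,-16,-1],[17.5,-14.5,0,0,0,-20,-1],[21,-17.5,0,0,0,-24,-1],[25,-20.5,0,0,0,-28,-1],[28,-23,0,0,0,-31.4,-1]]]' 20; python3 d.py .057 .16
```

```text
time: 1.3
tool_pos: [0.3549, -0.1985, 0.241]
tool_rot: [3.141, -0.0, 0.847]
contact_force: [-0.4, -0.7, 0.4]
opening: 0.0323
t 1.3 pos [ 0.3549 -0.1985  0.241 ] F [-0.4 -0.7  0.4] q [-0.7   0.12  1.82  0.    1.2   0.02] ->cm [44.91 -6.42  8.11] deg [ 0.  -0.   0.2] open 0.03227690171844231
```

```bash
python3 -m creep '[[[4.5,-0.6,0,0,0,0,-1],[9,-1.2,0,0,0,0,-1],[13.5,-1.9,0,0,0,0,-1],[18,-2.6,0,0,0,0,-1],[22.5,-3.2,0,0,0,0,-1],[27,-3.9,0,0,0,0,-1],[31.5,-4.5,0,0,0,0,-1],[36,-5.1,1,0,0,0,-1]]]' ; python3 d.py .057 .13
```

```text
time: 2.1
tool_pos: [0.5566, 0.107, 0.2323]
tool_rot: [3.138, -0.003, 0.847]
contact_force: [0.4, -0.6, 0.8]
opening: 0.0006
t 2.1 pos [0.5566 0.107  0.2323] F [ 0.4 -0.6  0.8] q [ 0.05  0.42  1.42 -0.    1.29  0.78] ->cm [ 8.64 -1.33 10.25] deg [ 0.2 -0.1  0.2] open 0.000614759805641249
```

```bash
python3 -m creep '[[[3,-0.5,2,0,0,0.2,-1],[6,-0.9,4,0,0,0.2,-1],[8.6,-1.3,6,0,0,0.2,-1],[8.6,-1.3,9,0.2,0,0.2,-1],[8.6,-1.3,10.2,0.2,0,0.2,-1],[8.6,-1.3,10.2,0.2,0,0.2,-1],[8.6,-1.3,10.2,0.2,0,0.2,-1]]]' ; python3 d.py .057 .088
python3 - <<'E'
from cell import robot
import cv2,numpy as np
a=robot.read_camera("scene")[110:270,200:400,::-1]; b=robot.read_camera("top")[110:270,130:330,::-1]
cv2.imwrite("pics/a1.png",np.hstack([cv2.resize(x,None,fx=2,fy=2,interpolation=cv2.INTER_CUBIC) for x in(a,b)]))
E
```

```text
time: 2.8
tool_pos: [0.6046, 0.1796, 0.1316]
tool_rot: [3.141, -0.003, 0.843]
contact_force: [0.4, -0.4, 0.8]
opening: 0.0001
t 2.8 pos [0.6046 0.1796 0.1316] F [ 0.4 -0.4  0.8] q [0.17 0.63 1.36 0.   1.15 0.89] ->cm [ 0.03 -0.09  4.36] deg [ 0.  -0.2 -0.1] open 9.67252986770336e-05
```

View pics/a1.png

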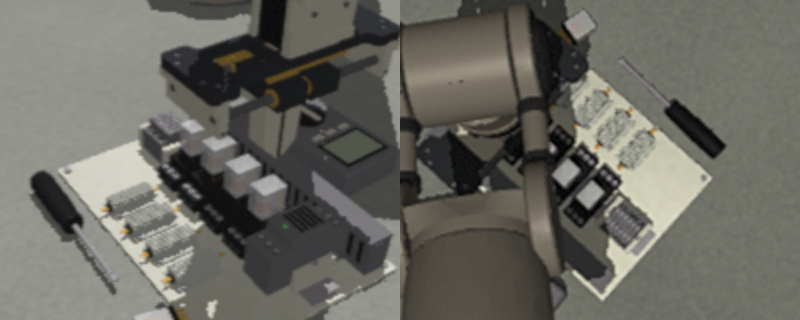

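Run:
```python
from h import *
import cv2
v=np.load("v.npy")
for n,X in (("tip",[.6046,.1796,.1176]),("r1top",P2W(v,(0,.057,.078))[0])): print(n,(proj("scene",X)-[200,110])*2)
im=robot.read_camera("scene")[150:230,280:380,::-1]
cv2.imwrite("pics/a2.png",cv2.resize(im,None,fx=6,fy=6,interpolation=cv2.INTER_CUBIC))
```

```text
tip [[270.26921614 148.99222031]]
r1top [[267.10525984 183.60408654]]
```

View pics/a2.png

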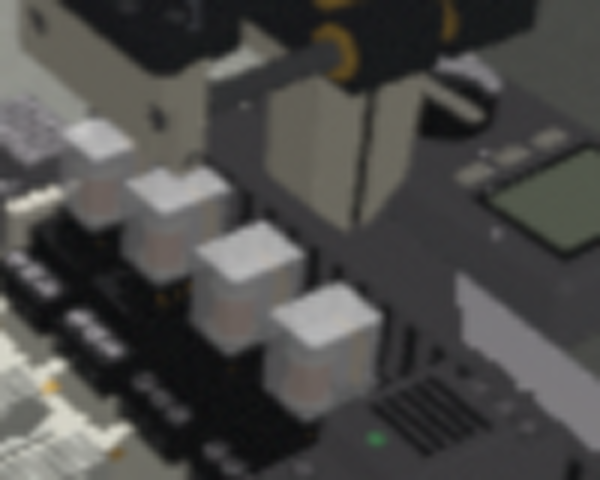

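```bash
python3 -m creep '[[[0,-0.1,1.5,0,-0.2,0,-1],[0,-0.1,3,0,-0.2,0,-1],[0,-0.1,3.3,0,-0.2,0,-1],[0,-0.1,3.5,0,-0.2,0,-1],[0,-0.1,3.7,0,-0.2,0,-1],[0,-0.1,3.9,0,-0.2,0,-1],[0,-0.1,4.1,0,-0.2,0,-1],[0,-0.1,4.1,0,-0.2,0,-1]]]' ; python3 d.py .057 .088
```

```text
time: 3.75
tool_pos: [0.6046, 0.1805, 0.0915]
tool_rot: [3.14, -0.002, 0.843]
contact_force: [-0.1, -0.3, 0.2]
opening: 0.0005
t 3.75 pos [0.6046 0.1805 0.0915] F [-0.1 -0.3  0.2] q [ 0.17  0.67  1.4  -0.    1.07  0.9 ] ->cm [-0.02 -0.03  0.35] deg [ 0.1 -0.1 -0.1] open 0.0005426985861286862
```

Target was 0.0906 and no contact yet; go on slowly.

```bash
python3 -m creep '[[[0,0,0.1,0,-0.1,0,-1],[0,0,0.2,0,-0.1,0,-1],[0,0,0.3,0,-0.1,0,-1],[0,0,0.3,0,-0.1,0,-1]]]' ; python3 d.py .057 .088
```

```text
time: 4.15
tool_pos: [0.6047, 0.1805, 0.0886]
tool_rot: [3.139, -0.0, 0.843]
contact_force: [-0.9, -0.5, 3.5]
opening: 0.0004
t 4.15 pos [0.6047 0.1805 0.0886] F [-0.9 -0.5  3.5] q [ 0.17  0.68  1.4  -0.    1.06  0.9 ] ->cm [-0.03 -0.03  0.06] deg [ 0.1 -0.  -0. ] open 0.00036778705110733555
```

```bash
python3 -m creep '[[[0,0,0.04,0,0,0,-1],[0,0,0.08,0,0,0,-1],[0,0,0.08,0,0,0,-1]]]' ; python3 d.py .057 .088
```

```text
time: 4.45
tool_pos: [0.6047, 0.1805, 0.0883]
tool_rot: [3.139, -0.0, 0.843]
contact_force: [-1.6, -1.1, 6.8]
opening: 0.0007
t 4.45 pos [0.6047 0.1805 0.0883] F [-1.6 -1.1  6.8] q [ 0.17  0.68  1.4  -0.    1.06  0.9 ] ->cm [-0.03 -0.04  0.03] deg [ 0.1 -0.  -0. ] open 0.0006602397584894281
```

```bash
python3 -m creep '[[[0,0,0.06,0,0,0,-1],[0,0,0.12,0,0,0,-1],[0,0,0.12,0,0,0,-1]]]' ; python3 d.py .057 .088
```

```text
time: 4.75
tool_pos: [0.6048, 0.1805, 0.0882]
tool_rot: [3.139, -0.001, 0.843]
contact_force: [-3.6, -0.0, 9.7]
opening: 0.001
t 4.75 pos [0.6048 0.1805 0.0882] F [-3.6 -0.   9.7] q [ 0.17  0.68  1.4  -0.    1.06  0.9 ] ->cm [-0.04 -0.04  0.02] deg [ 0.2 -0.1 -0. ] open 0.0009719968682429373
```

```bash
python3 -m creep '[[[0,0,0.1,0,0,0,-1],[0,0,0.18,0,0,0,-1],[0,0,0.18,0,0,0,-1]]]' ; python3 d.py .019 .101
```

```text
time: 5.05
tool_pos: [0.6048, 0.1806, 0.0882]
tool_rot: [3.138, -0.002, 0.843]
contact_force: [-5.1, -1.3, 13.8]
opening: 0.0007
t 5.05 pos [0.6048 0.1806 0.0882] F [-5.1 -1.3 13.8] q [ 0.17  0.68  1.4  -0.    1.06  0.9 ] ->cm [-3.84 -0.03 -1.29] deg [ 0.2 -0.1 -0. ] open 0.0006810891233116458
```

```bash
python3 -m creep '[[[0,0,-0.8,0,0,0,-1],[0,0,-1.5,0,0,0,-1],[0,0,-1.5,0,0,0,-1],[-1.3,0,-1.5,0,0,0,-1],[-2.6,0,-1.5,0.1,0,0,-1],[-3.8,0,-1.5,0.1,0,0,-1],[-3.8,0,-1.4,0.1,0,0,-1],[-3.8,0,-1.4,0.1,0,0,-1]]]' ; python3 d.py .019 .088
```

```text
time: 5.85
tool_pos: [0.5797, 0.1523, 0.1018]
tool_rot: [3.14, -0.002, 0.843]
contact_force: [-1.5, 0.1, 0.3]
opening: 0.0004
t 5.85 pos [0.5797 0.1523 0.1018] F [-1.5  0.1  0.3] q [ 0.13  0.61  1.49 -0.    1.04  0.86] ->cm [-0.06 -0.05  1.38] deg [ 0.1 -0.1 -0.1] open 0.0003993802292415104
```

```bash
python3 -m creep '[[[0,0,0.3,0,-0.1,0,-1],[0,0,0.6,0,-0.1,0,-1],[0,0,0.8,0,-0.1,0,-1],[0,0,1.0,0,-0.1,0,-1],[0,0,1.15,0,-0.1,0,-1],[0,0,1.3,0,-0.1,0,-1],[0,0,1.4,0,-0.1,0,-1],[0,0,1.4,0,-0.1,0,-1]]]' ; python3 d.py .019 .088
```

```text
time: 6.65
tool_pos: [0.5798, 0.1524, 0.0882]
tool_rot: [3.14, -0.0, 0.843]
contact_force: [-1.8, 0.0, 5.5]
opening: 0.0006
t 6.65 pos [0.5798 0.1524 0.0882] F [-1.8  0.   5.5] q [ 0.13  0.63  1.5  -0.    1.01  0.86] ->cm [-0.07 -0.04  0.02] deg [ 0.1 -0.  -0.1] open 0.000571013135421862
```

```bash
python3 -m creep '[[[0,0,0.08,0,0,0,-1],[0,0,0.14,0,0,0,-1],[0,0,0.14,0,0,0,-1]]]' ; python3 -m creep '[[[0,0,0.1,0,0,0,-1],[0,0,0.16,0,0,0,-1],[0,0,0.16,0,0,0,-1]]]'; python3 d.py -.019 .102
```

```text
time: 6.95
tool_pos: [0.5798, 0.1525, 0.0882]
tool_rot: [3.139, -0.001, 0.843]
contact_force: [-4.0, 0.5, 10.9]
opening: 0.0004
time: 7.25
tool_pos: [0.5798, 0.1525, 0.0882]
tool_rot: [3.139, -0.002, 0.843]
contact_force: [-4.8, 0.1, 12.8]
opening: 0.0004
t 7.25 pos [0.5798 0.1525 0.0882] F [-4.8  0.1 12.8] q [ 0.13  0.63  1.5  -0.    1.01  0.86] ->cm [-3.88 -0.04 -1.39] deg [ 0.2 -0.1 -0. ] open 0.0004142431061991843
```

Relay 2 is solid at the same height (12.8 N). On to relay 3.

```bash
python3 -m creep '[[[0,0,-0.8,0,0,0,-1],[0,0,-1.5,0,0,0,-1],[0,0,-1.5,0,0,0,-1],[-1.3,0,-1.5,0,0,0,-1],[-2.6,0,-1.5,0.1,0,0,-1],[-3.9,0,-1.5,0.1,0,0,-1],[-3.9,0,-1.4,0.1,0,0,-1],[-3.9,0,-1.4,0.1,0,0,-1]]]' ; python3 d.py -.019 .088
```

```text
time: 8.05
tool_pos: [0.5541, 0.1234, 0.1019]
tool_rot: [3.14, -0.002, 0.843]
contact_force: [-0.3, 0.2, 0.2]
opening: 0.0006
t 8.05 pos [0.5541 0.1234 0.1019] F [-0.3  0.2  0.2] q [0.08 0.56 1.59 0.   0.99 0.81] ->cm [-0.   -0.06  1.39] deg [ 0.1 -0.1 -0.1] open 0.0005501505850300382
```

```bash
python3 -m creep '[[[0,0,0.3,0,-0.1,0,-1],[0,0,0.6,0,-0.1,0,-1],[0,0,0.8,0,-0.1,0,-1],[0,0,1.0,0,-0.1,0,-1],[0,0,1.15,0,-0.1,0,-1],[0,0,1.3,0,-0.1,0,-1],[0,0,1.4,0,-0.1,0,-1],[0,0,1.4,0,-0.1,0,-1]]]' ; python3 d.py -.019 .088
```

```text
time: 8.85
tool_pos: [0.5542, 0.1236, 0.0882]
tool_rot: [3.14, -0.001, 0.843]
contact_force: [-2.0, 1.6, 4.6]
opening: 0.0006
t 8.85 pos [0.5542 0.1236 0.0882] F [-2.   1.6  4.6] q [ 0.08  0.58  1.6  -0.    0.96  0.81] ->cm [-0.03 -0.05  0.02] deg [ 0.1 -0.  -0.1] open 0.0006488521856460843
```

```bash
python3 -m creep '[[[0,0,0.08,0,0,0,-1],[0,0,0.14,0,0,0,-1],[0,0,0.14,0,0,0,-1]]]' ; python3 -m creep '[[[0,0,0.1,0,0,0,-1],[0,0,0.16,0,0,0,-1],[0,0,0.16,0,0,0,-1]]]'; python3 d.py -.057 .102
```

```text
time: 9.15
tool_pos: [0.5543, 0.1237, 0.0882]
tool_rot: [3.14, -0.001, 0.843]
contact_force: [-4.1, 1.2, 12.9]
opening: 0.0009
time: 9.45
tool_pos: [0.5544, 0.1237, 0.0881]
tool_rot: [3.139, -0.002, 0.843]
contact_force: [-5.8, -0.3, 15.1]
opening: 0.0001
t 9.45 pos [0.5544 0.1237 0.0881] F [-5.8 -0.3 15.1] q [ 0.08  0.58  1.6  -0.    0.96  0.81] ->cm [-3.84 -0.04 -1.39] deg [ 0.2 -0.1 -0.1] open 0.00011399302972865552
```

```bash
python3 -m creep '[[[0,0,-0.8,0,0,0,-1],[0,0,-1.5,0,0,0,-1],[0,0,-1.5,0,0,0,-1],[-1.3,0,-1.5,0,0,0,-1],[-2.6,0,-1.5,0.1,0,0,-1],[-3.8,0,-1.5,0.1,0,0,-1],[-3.8,0,-1.4,0.1,0,0,-1],[-3.8,0,-1.4,0.1,0,0,-1]]]' ; python3 d.py -.057 .088
```

```text
time: 10.25
tool_pos: [0.5291, 0.095, 0.102]
tool_rot: [3.141, -0.002, 0.842]
contact_force: [0.2, -0.4, -0.2]
opening: 0.0008
t 10.25 pos [0.5291 0.095  0.102 ] F [ 0.2 -0.4 -0.2] q [0.03 0.51 1.67 0.   0.95 0.76] ->cm [-0.02 -0.07  1.4 ] deg [ 0.1 -0.1 -0.1] open 0.0007930182958798659
```

```bash
python3 -m creep '[[[0,0,0.3,0,-0.1,0,-1],[0,0,0.6,0,-0.1,0,-1],[0,0,0.8,0,-0.1,0,-1],[0,0,1.0,0,-0.1,0,-1],[0,0,1.15,0,-0.1,0,-1],[0,0,1.3,0,-0.1,0,-1],[0,0,1.4,0,-0.1,0,-1],[0,0,1.4,0,-0.1,0,-1]]]' ; python3 d.py -.057 .088
```

```text
time: 11.05
tool_pos: [0.5291, 0.0952, 0.0882]
tool_rot: [3.141, -0.001, 0.842]
contact_force: [-1.0, -0.1, 4.6]
opening: 0.0005
t 11.05 pos [0.5291 0.0952 0.0882] F [-1.  -0.1  4.6] q [ 0.04  0.53  1.69 -0.    0.92  0.76] ->cm [-0.03 -0.06  0.02] deg [ 0.1 -0.  -0.1] open 0.0005310502501893571
```

```bash
python3 -m creep '[[[0,0,0.08,0,0,0,-1],[0,0,0.14,0,0,0,-1],[0,0,0.14,0,0,0,-1]]]' ; python3 -m creep '[[[0,0,0.1,0,0,0,-1],[0,0,0.16,0,0,0,-1],[0,0,0.16,0,0,0,-1]]]'
```

```text
time: 11.35
tool_pos: [0.5292, 0.0952, 0.0881]
tool_rot: [3.14, -0.001, 0.842]
contact_force: [-5.1, 0.6, 12.8]
opening: -0.0
time: 11.65
tool_pos: [0.5293, 0.0952, 0.0881]
tool_rot: [3.139, -0.002, 0.842]
contact_force: [-5.9, -0.2, 16.3]
opening: 0.0002
```

```bash
python3 -m creep '[[[0,0,-0.8,0,0,0,-1],[0,0,-2,0,0,0,-1],[0,0,-5,0,0,0,-1],[0,0,-9,0,0,0,-1],[-3,0,-12,0,0,0,-1],[-7,0,-14,0,0,0,-1],[-11,0,-14,0,0,0,-1],[-15,0,-14,0,0,0,-1]]]'; python3 -m creep '[[[-4,0,0,0,0,0,-1],[-8,2,0,0,0,0,-1],[-12,4,0,0,0,0,-1],[-16,6,0,0,0,0,-1],[-16,6,0,0,0,0,-1],[-16,6,0,0,0,0,-1]]]'
python3 - <<'E'
from h import *
import cv2
v=np.load("v.npy")
im=robot.read_camera("scene")[150:290,210:400,::-1]; im=cv2.resize(im,None,fx=4,fy=4,interpolation=cv2.INTER_CUBIC)
for y in (.057,.019,-.019,-.057):
    q=proj("scene",P2W(v,[(a,y+b,.074) for a,b in ((.014,.01075),(.014,-.01075),(-.014,-.01075),(-.014,.01075))]))
    q=((q+.5-(210,150))*4-.5).round().astype(int); cv2.polylines(im,[q.reshape(-1,1,2)],True,(0,0,255),1)
cv2.imwrite("pics/f.png",im); cv2.imwrite("pics/ft.png",robot.read_camera("top")[:,:,::-1])
print(robot.observe()["contact_force"])
E
```

```text
time: 12.45
tool_pos: [0.4284, -0.0176, 0.2291]
tool_rot: [3.137, -0.003, 0.843]
contact_force: [0.2, -0.9, -0.1]
opening: 0.0004
time: 13.05
tool_pos: [0.3665, -0.1777, 0.2292]
tool_rot: [3.136, -0.003, 0.84]
contact_force: [-0.4, 0.3, -0.2]
opening: 0.0003
[-0.24382527 -0.02383751 -0.67525982]
```

View pics/f.png

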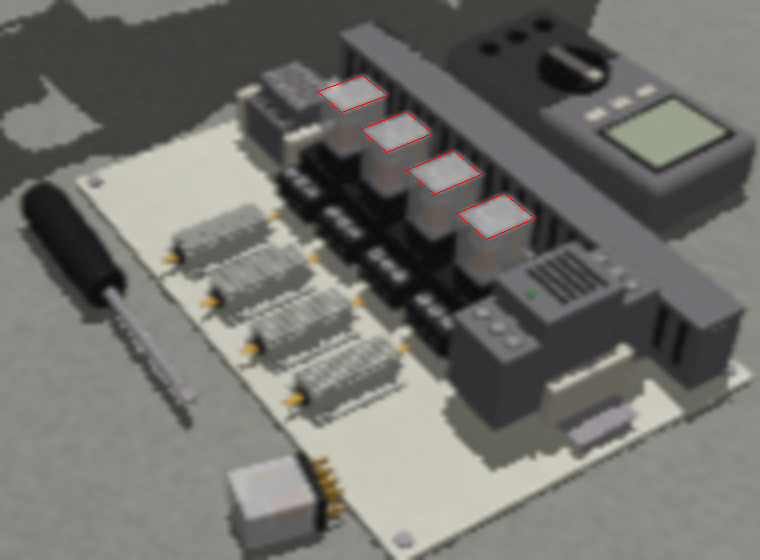

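View pics/ft.png

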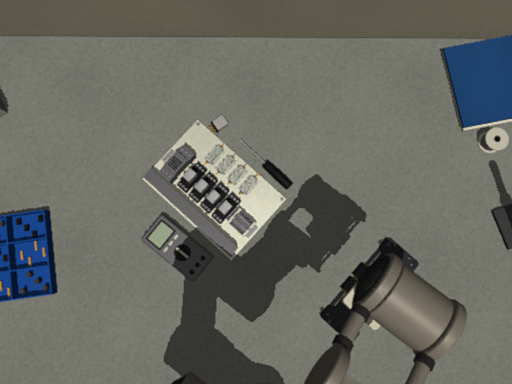

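All four relay tops (crop pixels (352,93), (397,131), (445,172) and (496,216)) now lie on the outlines drawn for the home height. The spare relay, screwdriver and meter are where they were, and the hand is clear.

```bash
python3 -c "
from cell import robot
print(robot.hand_in())"
```

```text
the job is handed in; nothing more can be done
None
```

I pressed all four relays home with the fingers shut, in order from the power supply end to the terminal blocks, and handed the job in at about 13 s of the 38 s allowed.

- **Method:** I pressed each relay separately. Between relays I lifted about 14 mm instead of dragging the fingertips across, because a raised neighbour could have caught on them.
- **Press checks:** every relay stopped solid with the fingertips about 74.1–74.2 mm above the bench (home is 74 mm). The last vertical force readings were 13.8, 12.8, 15.1 and 16.3 N for relays 1 to 4, against the 40 N cracking limit.
- **Final picture:** all four tops match the outlines projected for the home height. The spare relay, screwdriver and meter look unmoved.
- **Hand:** it is clear of everything, and the contact force reads about zero.

None of the last checks failed or disagreed. Early on, the networks' answers for the power supply and terminal blocks only gave the middle of the whole panel. I therefore took the panel's position from its corners in both cameras, which agreed to within about 0.3 mm.

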